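# Index the sample wheel by one click

## Robot

A 6-joint arm with a two-finger parallel gripper is mounted at the origin on a cart in front of the work surface, level with it; the furniture and walls round the work are solid. World frame = base frame: x ahead of the robot, y to its left, z up, the work surface at z = 0. Lengths are in m, angles in rad, forces in N, time in s.
With the tool pointing down it reaches from about 0.25 to 0.85 m from the base axis. Payload 12.5 kg.
Tool frame: the origin (TCP) lies midway between the tips of the shut fingers; the grasp point (between the pads) lies r.pinch_z behind it (r.pinch_z is the distance from the TCP to the grasp point, in m); z points along the fingers, y is the line along which they close (so a half turn about z gives the same grasp; the last joint's range is limited). The gripper opens to 93 mm and grips with 3 to 60 N. Pads are 15 mm wide; open, the fingers measure 128 mm over their backs; the gripper's body (75 mm by 188 mm) begins 65 mm behind the grasp point.
Start: joints at [-1.318, 0.351, 1.652, -0, 1.139, -0.085], TCP at [0.182, -0.519, 0.219] pointing down, gripper open.
Joint ranges: [-2.75, 2.75], [-0.79, 2.1], [0.01, 2.65], [-1.57, 4.71], [0.07, 3.14], [-2.87, 2.87]. Speed limits (rad/s): [2.22, 2.22, 2.79, 3.14, 3.14, 3.14].

## Interface

Orientations are given as a unit quaternion [x, y, z, w].
In Python, from station import r gives the robot as it stands.
- The arm moves only by the tool move_arm, never from a script. Its argument "targets" is a list of rows, each a list of 5 numbers: the opening in per cent of the stroke, from 0 (shut) to 100 (fully open), then the shift along the world's x, y, z in cm, then the turn about the world's z in degrees. In form: [[grip, x, y, z, turn], ...]. A call has exactly 10 rows; each row shifts and turns the commanded pose from where the row before left it; what a row does not reach is not made up. A row lasts 1/10 s, in which the tool goes at most 50 mm and 8.59 degrees, less where a joint would pass 70% of its speed; a pose out of reach is approached as far as the arm can. A call with a gripper value outside its range is refused whole. The fingers move at their own pace and stop on an object; "squeeze" is the grip in N (left out, the last holds). Time passes only in rows, so rows that do not move let the fingers close, or fill a call up. It gives the time, the measured TCP pose, the force, the opening and the grip force at its end, in the units of the state.
- r.observe(): the state, without advancing time (a new reading comes with each control period).
- r.grab_frame(name): name is "side" or "top" or "wrist"; returns the picture (420x560x3 uint8, red, green, blue); there is no depth.
- r.calibration(name): a dict with "vfov" (degrees; the focal length in pixels is half the picture's height over the tangent of half this angle, whatever the lens; pixels are square), "cx", "cy" (the principal point, pixels), "origin" and "orientation" of the camera in the world; the wrist camera has in their place "T_tool_cam" (4x4, takes a point from camera to tool coordinates, whose origin is the TCP and whose axes are the flange's). Camera axes: x right, y down, z forward; pixel columns grow to the right and rows downward; lengths in m; the calibration is good to about 2 mm. A picture is of the moment at which its call begins: read the wrist's pose just before it. calibration takes no time and is no camera call.
- r.sign_off(): hands the job in; it is judged then, once.
The state is a dict: "time": time; "joints": joint angles; "joint_vel": joint speeds; "joint_efforts": joint torques, N m; "tool_pos": TCP position; "orientation": TCP orientation; "wrist_force": force on the tool from outside, world axes, zero at the start; "ft_torque": the same for the moment, N m; "opening": finger opening in m; "grip_force": force on a finger pad.
Only numpy, scipy, OpenCV 4.12 (cv2) and the standard library are available. Lean on these libraries where they do the work, as an engineer would, in place of code of your own. Each camera call takes 0.05 s, during which the arm holds its last target. There are 200 camera calls.

## Task

Turn the knurled wheel of the sample changer one click, pushing its rim round with a fingertip, so that the white dish comes to stand under the counting head with the wheel settled in its notch. Both sample discs just ride along in their pockets: do not touch or lift them, do not bump the counting head, and leave the other things on the desk where they are.

Things in the scene. Friction and masses are not known exactly. Their poses are not given: they have to be found in the camera images.
- changer: the sample changer's grey stand, fixed. Origin: on the desk, on the wheel's upright axis; z up, x from the wheel's axis towards the counting head and the column behind it, y left of x. Plinth under the wheel: radius 55 mm, 20 mm high. Foot: 14 mm high, x -13 to 137 mm, y -45 to 45 mm. Column: 26x52 mm, at x = 112 mm, 110 mm high
- wheel (a joint): turn of the wheel, rad, 0 at the start, positive anticlockwise from above; stops at -1.36 and 1.36. A detent has notches at -1.257, 0, 1.257 (one click = 72 degrees). Leaving 0 it resists with up to 0.15 N m (plus friction 0.01 N m, damping 0.05 N m s), springs back if let go too soon, and past 0.63 rad snaps on by itself to the next notch
- wheel_axis (a point): centre of the wheel's top, 46 mm above the desk. The wheel: level black disc with blue top, radius 75 mm, 24 mm thick (22 to 46 mm above the desk). Its rim has upright ridges 1.5 mm high, 10 mm apart, and is free all round but for the column 24 mm off it. On top: steel boss 10 mm high at the middle; five round pockets 72 degrees apart, 47 mm from the axis, with steel pins 7 mm high
- under_head (a point): point on the wheel's top below the centre of the counting head, 47 mm from the axis along the changer's x, 46 mm above the desk; fixed to the stand. At the start the pocket here is empty, and the white dish and the brass disc lie in the two pockets next to it, one on each side; which is on which side varies
- counting_head: the black upright cylinder, 50 mm across, that overhangs the wheel on a grey arm from the column; its underside is 78 mm and its top 125 mm above the desk, its centre above under_head. Its origin and axes are those of the changer
- planchet: the white dish: a shallow round dish 49 mm across, 9 mm high, loose in one pocket with about 1 mm of play; origin: centre of its underside
- brass_disc: a brass disc 49 mm across, 9 mm high, loose in another pocket with about 1 mm of play; origin: centre of its underside
- multimeter: a grey-black hand multimeter, 150x78x47 mm, lying near the front edge; origin: centre of its underside
- marker_red: a red and black pen, 138 long, 13 thick, lying near the front edge (mm); origin: centre of its underside
- parts_tin: a round open tin, 66 across, 20 high (mm); origin: centre of its underside
- calculator: a black calculator lying flat, 155x80x17 (mm); origin: centre of its underside
Mind the look-alikes: they are no part of the job. Of the things shaped like the brass_disc, the brass one is meant.

How it is judged:
At the end, for the whole second after the job is handed in: The wheel rests in the notch one click from the start (within 0.1 rad, not moving), the white dish lies flat in its pocket with its centre within 6 mm of the point under the counting head, and the brass disc still lies flat in its own pocket (horizontal distance between planchet and under_head below 0.006 m and (value of joint wheel above 1.157 rad or value of joint wheel below -1.157 rad) and velocity of joint wheel between -0.05 and 0.05 rad/s and z of planchet in the frame of changer between 0.042 and 0.05 m and z of brass_disc in the frame of changer between 0.042 and 0.05 m and horizontal distance between brass_disc and wheel_axis between 0.041 and 0.053 m and angle between each of planchet, brass_disc's own z axis and vertical below 0.1 rad); the robot touches nothing.
It fails at once if the white dish or the brass disc is touched by the robot (contact force between any of the fingers, the arm and planchet above 0.5 N or contact force between any of the fingers, the arm and brass_disc above 0.5 N).
It fails at once if a sample disc is lifted out of its pocket (z of any of planchet, brass_disc in the frame of changer above 0.054 m).
It fails at once if the counting head is bumped (contact force between any of the fingers, the arm and counting_head above 2 N).
It fails at once if another thing on the desk is shifted more than 15 mm (distance of any of multimeter, marker_red, parts_tin, calculator from where it was at the start of the episode above 0.015 m).
It also fails if it takes over 56 s, if anything falls off the work surface, if the arm or the gripper's body presses on something with over 40 N, if the wrist force passes 120 N, or if a joint passes its speed limit or range.

## Working session

There is one attempt and no reset: what is moved stays moved. The work goes in short steps, Python scripts to look and compute and a tool call to move; the robot and the scene stay as the last step left them, time stands still between calls to the robot, and variables do not carry over. Pictures are saved under pics/ and viewed, at most 10 in all, crops included, and the job is handed in when it is done.

Besides the shell and the picture viewer there is one more tool, called after "Emit:" as name([rows], argument=value, ...), one row to a line, values as JSON. move_arm: Moves the arm, as the interface text tells. Its arguments: {"type":"object","properties":{"targets":{"type":"array","items":{"type":"array","items":{"type":"number"}}},"squeeze":{"type":"number"}},"required":["targets"]}

```bash
mkdir -p pics
python3 - <<'E'
from station import r
import cv2
for n in("top","side"):
    cv2.imwrite(f"pics/{n}0.png",r.grab_frame(n)[:,:,::-1]); print(n,r.calibration(n))
s=r.observe();print(s["time"],s["tool_pos"],s["orientation"],s["opening"],r.pinch_z)
E
```

```text
top {'vfov': 56.62104791630938, 'cx': 282.2496951592552, 'cy': 204.2770594453755, 'origin': array([0.47323946, 0.32873758, 0.92720586]), 'orientation': array([ 0.71139552, -0.70208243,  0.01958079, -0.02476421])}
side {'vfov': 55.835980101912526, 'cx': 277.08320502182823, 'cy': 213.42625430176244, 'origin': array([0.14092124, 0.88722062, 0.57368107]), 'orientation': array([-0.27965734,  0.848922  , -0.42322712,  0.14833076])}
0.1 [ 0.18223382 -0.51863936  0.21816962] [ 9.85769347e-01  1.68102837e-01 -4.05160601e-05 -4.78250761e-04] 0.09358324302894143 0.0188
```

View pics/top0.png

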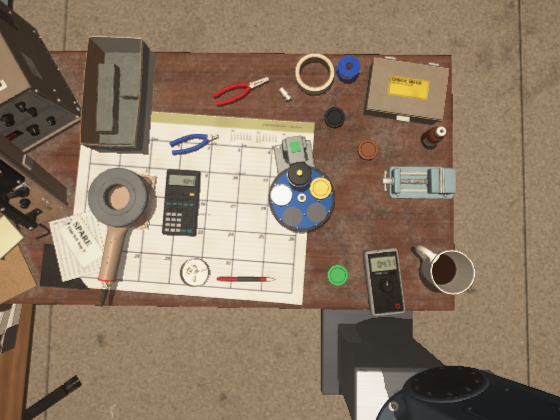

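View pics/side0.png

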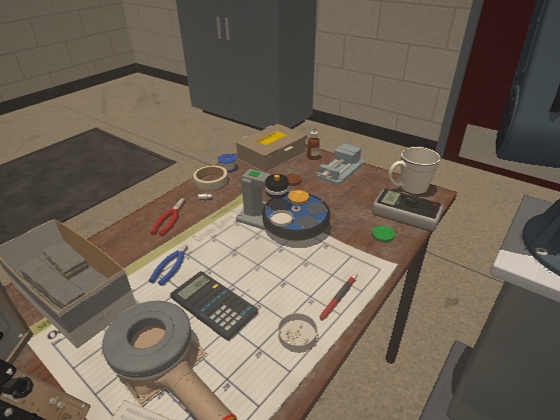

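The top view shows the wheel centred at about (302,198), with the head up-image at (299,172), the white dish on its left (282,195) and the brass disc on its right (320,187). The wheel therefore has to turn clockwise, and I'll push the near rim towards +y. The side view agrees: dish at (282,218), brass at (299,197). Next I'll fit the wheel's position.

```bash
cat > h.py <<'E'
import numpy as np,cv2
from scipy.spatial.transform import Rotation as R
from station import r
def ray(n,px,z):
    c=r.calibration(n);f=210/np.tan(np.radians(c["vfov"])/2)
    d=R.from_quat(c["orientation"]).apply([(px[0]-c["cx"])/f,(px[1]-c["cy"])/f,1]);o=np.array(c["origin"])
    return o+d*(z-o[2])/d[2]
def wheel(n,img,box):
    x0,y0,x1,y1=box;h=cv2.cvtColor(img,cv2.COLOR_RGB2HSV)
    m=((h[...,0]>100)&(h[...,0]<125)&(h[...,1]>120)&(h[...,2]>50)).astype(np.uint8);k=np.zeros_like(m);k[y0:y1,x0:x1]=1;m*=k
    P=np.array([ray(n,(x,y),.046)[:2] for y,x in np.argwhere(m)],np.float32)
    return P,cv2.minEnclosingCircle(P)
E
python3 - <<'E'
from h import *
for n,f,b in(("top","top0",(260,155,345,240)),("side","side0",(250,180,340,250))):
    img=cv2.imread(f"pics/{f}.png")[:,:,::-1].copy();P,c=wheel(n,img,b);print(n,len(P),c)
for k,p,z in(("white",(282,195),.053),("brass",(320,187),.055),("head",(299,172),.125),("meter",(384,281),.047),("tin",(195,272),.02),("pen",(246,279),.01),("cap",(338,275),.01)):print(k,ray("top",p,z).round(3))
E
```

```text
top 774 ((0.5441769361495972, 0.29177364706993103), 0.06831096112728119)
side 353 ((0.5448636412620544, 0.29194504022598267), 0.06786931306123734)
white [0.549 0.336 0.053]
brass [0.568 0.251 0.055]
head [0.591 0.301 0.125]
meter [0.36  0.106 0.047]
tin [0.371 0.535 0.02 ]
pen [0.355 0.418 0.01 ]
cap [0.367 0.204 0.01 ]
```

Emit:
move_arm([
  [0, 1.34, 3.72, 0, 3.5],
  [0, 1.34, 3.72, 0, 3.5],
  [0, 1.34, 3.72, 0, 3.5],
  [0, 1.34, 3.72, 0, 3.5],
  [0, 1.34, 3.72, 0, 3.5],
  [0, 1.34, 3.72, 0, 3.5],
  [0, 1.34, 3.72, 0, 3.5],
  [0, 1.34, 3.72, 0, 3.5],
  [0, 1.34, 3.72, 0, 3.5],
  [0, 1.34, 3.72, 0, 3.5],
])

```text
time: 1.1
tool_pos: [0.3164, -0.1453, 0.2186]
orientation: [0.889, 0.458, 0.0, 0.0]
wrist_force: [0.6, -0.9, 0.3]
opening: 0.0176
grip_force: 0.0
```

Emit:
move_arm([
  [0, 1.34, 3.72, 0, 3.5],
  [0, 1.34, 3.72, 0, 3.5],
  [0, 1.34, 3.72, 0, 3.5],
  [0, 1.34, 3.72, 0, 3.5],
  [0, 1.34, 3.72, 0, 3.5],
  [0, 1.34, 3.72, 0, 3.5],
  [0, 1.34, 3.72, 0, 3.5],
  [0, 1.34, 3.72, 0, 3.5],
  [0, 1.34, 3.72, 0, 3.5],
  [0, 1.34, 3.72, 0, 3.5],
])

```text
time: 2.1
tool_pos: [0.4504, 0.2268, 0.2184]
orientation: [0.71, 0.704, -0.0, -0.0]
wrist_force: [-0.5, 0.1, -0.4]
opening: 0.0002
grip_force: 0.0
```

Emit:
move_arm([
  [0, 0, 0, -2.5, 0],
  [0, 0, 0, -2.5, 0],
  [0, 0, 0, -2.5, 0],
  [0, 0, 0, -2.5, 0],
  [0, 0, 0, -2.5, 0],
  [0, 0, 0, -2, 0],
  [0, 0, 0, -2, 0],
  [0, 0, 0, -1.9, 0],
  [0, 0, 0, 0, 0],
  [0, 0, 0, 0, 0],
])

```text
time: 3.1
tool_pos: [0.4503, 0.2251, 0.0348]
orientation: [0.711, 0.703, -0.0, -0.0]
wrist_force: [0.7, -0.4, -0.5]
opening: 0.0005
grip_force: 0.0
```

Run:
```python
from h import *
a=r.grab_frame("top")[130:270,220:400];b=r.grab_frame("wrist")
a=cv2.resize(a,None,fx=3,fy=3)
b=cv2.resize(b,None,fx=.47,fy=1) if 0 else cv2.resize(b,(250,188))
o=np.zeros((420,790,3),np.uint8);o[:420,:540]=a;o[:188,540:]=b
cv2.imwrite("pics/c1.png",o[:,:,::-1]);s=r.observe();print(s["tool_pos"],s["wrist_force"])
```

```text
[0.45078142 0.22531259 0.03553958] [ 1.21918469  0.98852134 -0.24835113]
```

View pics/c1.png

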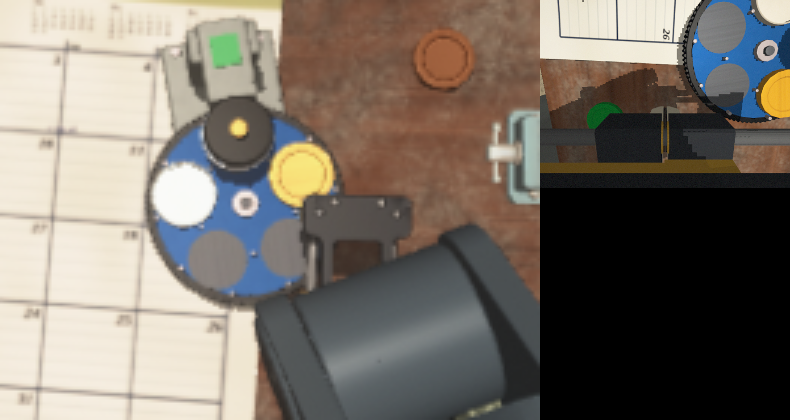

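The picture shows the shut fingers outside the near-right rim. The gripper body is near the brass disc at (300,175), but above it. Next I close in on the rim radially.

Emit:
move_arm([
  [0, 0.4, 0.28, 0, 0],
  [0, 0.4, 0.28, 0, 0],
  [0, 0.4, 0.28, 0, 0],
  [0, 0.16, 0.12, 0, 0],
  [0, 0.16, 0.12, 0, 0],
  [0, 0, 0, 0, 0],
  [0, 0, 0, 0, 0],
  [0, 0, 0, 0, 0],
  [0, 0, 0, 0, 0],
  [0, 0, 0, 0, 0],
])

```text
time: 4.2
tool_pos: [0.4655, 0.2359, 0.0346]
orientation: [0.711, 0.703, -0.0, -0.0]
wrist_force: [-0.7, 1.2, -0.6]
opening: -0.0002
grip_force: 0.0
```

Emit:
move_arm([
  [0, 0.08, 0.06, 0, 0],
  [0, 0.08, 0.06, 0, 0],
  [0, 0, 0, 0, 0],
  [0, 0.08, 0.06, 0, 0],
  [0, 0, 0, 0, 0],
  [0, 0, 0, 0, 0],
  [0, 0, 0, 0, 0],
  [0, 0, 0, 0, 0],
  [0, 0, 0, 0, 0],
  [0, 0, 0, 0, 0],
])

```text
time: 5.2
tool_pos: [0.4679, 0.2377, 0.0346]
orientation: [0.711, 0.703, 0.0, 0.0]
wrist_force: [-0.5, -0.6, 0.8]
opening: 0.0003
grip_force: 0.0
```

Emit:
move_arm([
  [0, 0.08, 0.06, 0, 0],
  [0, 0, 0, 0, 0],
  [0, 0.08, 0.06, 0, 0],
  [0, 0, 0, 0, 0],
  [0, 0.08, 0.06, 0, 0],
  [0, 0, 0, 0, 0],
  [0, 0, 0, 0, 0],
  [0, 0, 0, 0, 0],
  [0, 0, 0, 0, 0],
  [0, 0, 0, 0, 0],
])

```text
time: 6.2
tool_pos: [0.4703, 0.2395, 0.0346]
orientation: [0.711, 0.703, -0.0, 0.0]
wrist_force: [-0.1, -0.4, 0.7]
opening: 0.0007
grip_force: 0.0
```

Emit:
move_arm([
  [0, 0.08, 0.06, 0, 0],
  [0, 0, 0, 0, 0],
  [0, 0.08, 0.06, 0, 0],
  [0, 0, 0, 0, 0],
  [0, 0.08, 0.06, 0, 0],
  [0, 0, 0, 0, 0],
  [0, 0, 0, 0, 0],
  [0, 0, 0, 0, 0],
  [0, 0, 0, 0, 0],
  [0, 0, 0, 0, 0],
])

```text
time: 7.2
tool_pos: [0.4721, 0.241, 0.0344]
orientation: [0.711, 0.703, -0.001, -0.0]
wrist_force: [-4.8, -3.3, 1.3]
opening: 0.0006
grip_force: 2.6
```

Emit:
move_arm([
  [0, -0.13, 0.28, 0, -2],
  [0, -0.14, 0.27, 0, -2],
  [0, -0.14, 0.27, 0, -2],
  [0, -0.15, 0.27, 0, -2],
  [0, -0.15, 0.27, 0, -2],
  [0, -0.12, 0.28, 0, -2],
  [0, -0.11, 0.28, 0, -2],
  [0, -0.1, 0.28, 0, -2],
  [0, -0.1, 0.29, 0, -2],
  [0, -0.09, 0.29, 0, -2],
])

```text
time: 8.2
tool_pos: [0.4594, 0.268, 0.0342]
orientation: [0.823, 0.568, -0.002, 0.0]
wrist_force: [-3.2, -9.9, 1.8]
opening: 0.0007
grip_force: 4.7
```

Run:
```python
from h import *
a=cv2.resize(r.grab_frame("top")[130:270,220:400],None,fx=3,fy=3)
cv2.imwrite("pics/c2.png",a[:,:,::-1]);s=r.observe();print(s["tool_pos"],s["wrist_force"])
```

```text
[0.45932258 0.26846545 0.03426015] [-5.69945363 -4.80014346  2.4173029 ]
```

View pics/c2.png

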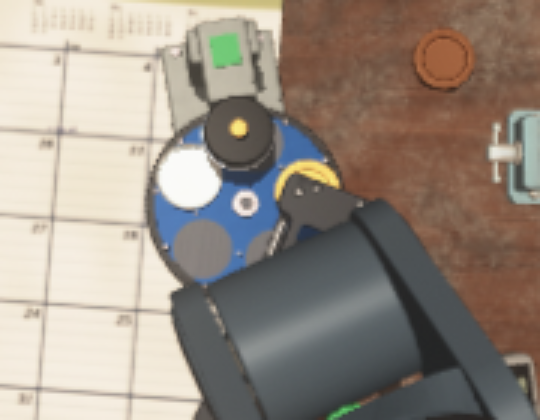

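The dish has moved from (183,195) to (189,178) in the crop, so the wheel is following clockwise. I'll carry on round the rim.

Emit:
move_arm([
  [0, -0.07, 0.3, 0, -2],
  [0, -0.06, 0.3, 0, -2],
  [0, -0.06, 0.3, 0, -2],
  [0, -0.05, 0.3, 0, -2],
  [0, -0.03, 0.3, 0, -2],
  [0, -0.02, 0.3, 0, -2],
  [0, -0.01, 0.3, 0, -2],
  [0, 0, 0.3, 0, -2],
  [0, 0.01, 0.3, 0, -2],
  [0, 0.02, 0.3, 0, -2],
])

```text
time: 9.25
tool_pos: [0.4561, 0.2983, 0.0342]
orientation: [0.909, 0.417, -0.002, 0.0]
wrist_force: [-8.0, -6.0, 4.2]
opening: 0.0006
grip_force: 4.7
```

Run:
```python
from h import *
a=cv2.resize(r.grab_frame("top")[130:270,220:400],None,fx=3,fy=3)
cv2.imwrite("pics/c3.png",a[:,:,::-1]);s=r.observe();print(s["tool_pos"],s["wrist_force"])
```

```text
[0.45617341 0.29884141 0.034201  ] [-8.83108826 -2.5224985   2.25950465]
```

View pics/c3.png

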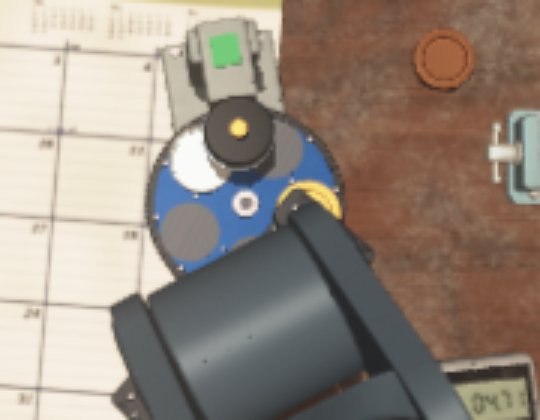

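The wheel is now at about 37°, with the dish at (203,160) in the crop. I'll push a further 20° or so to get past the crest.

Emit:
move_arm([
  [0, 0.03, 0.3, 0, -2],
  [0, 0.04, 0.3, 0, -2],
  [0, 0.05, 0.3, 0, -2],
  [0, 0.06, 0.3, 0, -2],
  [0, 0.07, 0.3, 0, -2],
  [0, 0.08, 0.29, 0, -2],
  [0, 0.09, 0.29, 0, -2],
  [0, 0.1, 0.29, 0, -2],
  [0, 0.11, 0.28, 0, -2],
  [0, 0.12, 0.28, 0, -2],
])

```text
time: 10.3
tool_pos: [0.4633, 0.3283, 0.0341]
orientation: [0.968, 0.253, -0.002, 0.0]
wrist_force: [-11.4, -0.1, 4.4]
opening: 0.0007
grip_force: 5.2
```

Run:
```python
from h import *
a=cv2.resize(r.grab_frame("top")[130:270,220:400],None,fx=3,fy=3)
cv2.imwrite("pics/c4.png",a[:,:,::-1]);s=r.observe();print(s["tool_pos"],s["wrist_force"])
```

```text
[0.46356568 0.32886413 0.03424079] [-11.0910632    3.5191291    1.77347212]
```

View pics/c4.png

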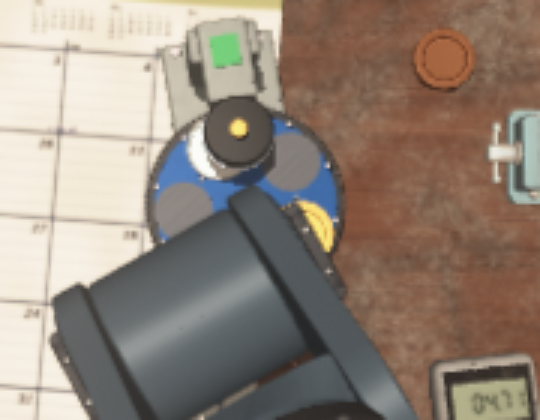

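The wheel is past the crest at about 55°. I'll ease it 10° further, then withdraw radially.

Emit:
move_arm([
  [0, 0.13, 0.27, 0, -2],
  [0, 0.14, 0.27, 0, -2],
  [0, 0.15, 0.26, 0, -2],
  [0, 0.16, 0.26, 0, -2],
  [0, 0.16, 0.26, 0, -2],
  [0, -0.3, 0.2, 0, 0],
  [0, -0.8, 0.5, 0, 0],
  [0, -1.2, 0.8, 0, 0],
  [0, -1.2, 0.8, 0, 0],
  [0, 0, 0, 0, 0],
])

```text
time: 11.35
tool_pos: [0.4359, 0.3657, 0.0347]
orientation: [0.986, 0.169, -0.0, -0.0]
wrist_force: [0.2, 0.3, -0.4]
opening: 0.0007
grip_force: 0.0
```

Emit:
move_arm([
  [0, -0.5, 0, 2, 0],
  [0, -1, 0, 4, 0],
  [0, -1, 0, 4, 0],
  [0, -1, -2, 4, 0],
  [0, -1, -4, 4, 0],
  [0, 0, -5, 0, 0],
  [0, 0, -5, 0, 0],
  [0, 0, -5, 0, 0],
  [0, 0, -5, 0, 0],
  [0, 0, 0, 0, 0],
])

```text
time: 12.35
tool_pos: [0.3939, 0.1055, 0.2097]
orientation: [0.986, 0.165, 0.0, 0.0]
wrist_force: [-0.1, 0.6, 0.2]
opening: 0.0004
grip_force: 0.0
```

Run:
```python
from h import *
a=cv2.resize(r.grab_frame("top")[130:270,220:400],None,fx=2,fy=2);b=cv2.resize(r.grab_frame("side")[150:260,220:360],None,fx=3,fy=3)
o=np.zeros((330,780,3),np.uint8);o[:280,:360]=a;o[:,360:]=b
cv2.imwrite("pics/c5.png",o[:,:,::-1]);s=r.observe();print(s["tool_pos"],s["wrist_force"])
```

```text
[0.39415506 0.10913329 0.20975982] [-0.58032575  0.40003856 -0.86437235]
```

View pics/c5.png

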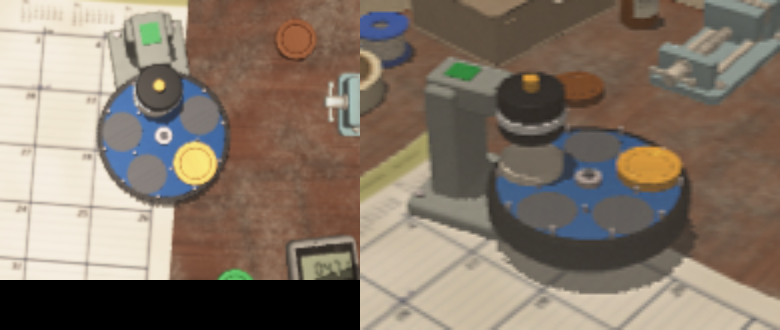

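The dish is now under the head (530,160 in the side crop) and the brass disc is at (195,163) in the top crop, both flat. I'll check the wheel angle with numbers, then hand in if it is in the notch.

Run:
```python
from h import *
def br(img):
    h=cv2.cvtColor(img,cv2.COLOR_RGB2HSV)[150:245,255:350];m=(h[...,0]>18)&(h[...,0]<32)&(h[...,1]>110)&(h[...,2]>150)
    m=m.astype(np.uint8);n,l,s,c=cv2.connectedComponentsWithStats(m);i=1+s[1:,4].argmax()
    p=ray("top",c[i]+[255,150],.055);d=p[:2]-[.5445,.292];return np.degrees(np.arctan2(d[1],d[0])),np.hypot(*d),s[i,4]
a=br(cv2.imread("pics/top0.png")[:,:,::-1].copy());b=br(r.grab_frame("top"));s=r.observe()
print(a,b,a[0]-b[0],np.abs(s["joint_vel"]).max())
if abs(a[0]-b[0]-72)<4: print(r.sign_off())
```

```text
(np.float64(-61.95922071404555), np.float64(0.04626981379443996), np.int32(348)) (np.float64(-132.0936732233695), np.float64(0.04720381688935024), np.int32(340)) 70.13445250932395 0.03308417096487401
the job is handed in; nothing more can be done
None
```

I turned the wheel one click clockwise (about 70° measured from the camera, against a nominal 72°), the camera shows the white dish under the counting head and the brass disc flat in its pocket, the arm is clear, and the job is handed in, with no verdict returned.

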